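# Clamp the lid of a small brew kettle

## Robot

A 7-joint arm with a two-finger parallel gripper is mounted at the origin on the work surface. World frame = base frame: x ahead of the robot, y to its left, z up, the work surface at z = 0. Lengths are in m, angles in rad, forces in N, time in s.
With the tool pointing down it reaches from about 0.4 to 0.875 m from the base axis. Payload 19.3 kg.
Tool frame: the origin (TCP) lies midway between the tips of the shut fingers; the grasp point (between the pads) lies 19 mm behind it; z points along the fingers, y is the line along which they close (so a half turn about z gives the same grasp; the last joint's range is limited). The gripper opens to 85 mm and grips with 20 to 120 N. Pads are 22 mm wide; open, the fingers measure 114 mm over their backs; the gripper's body (76 mm by 85 mm) begins 54 mm behind the grasp point. The pads swing forward as they close: fully open they stand 13 mm farther back than shut.
Start: joints at [1.206, 0.521, -0.036, 1.599, 0.021, 1.021, -0.113], TCP at [0.182, -0.598, 0.231] pointing down, gripper open.
Joint ranges: [-2.91, 2.91], [-0.3, 2.13], [-1.5, 1.42], [0.17, 2.43], [-1.26, 4.41], [0.16, 1.93], [-2.52, 2.52]. Speed limits (rad/s): [1.89, 1.89, 2.39, 2.39, 3.01, 3.01, 3.01].

## Interface

Orientations are given as [roll, pitch, yaw] about the fixed x, y, z axes, in that order (R = Rz(yaw) Ry(pitch) Rx(roll)).
In Python, from workcell import * gives the robot as it stands.
- The arm moves only by the shell command python3 -m creep 'ROWS' [FORCE]. ROWS is JSON, a list that holds one entry, the list of rows, each a list of 7 numbers: the closure, from -1 (fully open) to 1 (shut), then the shift along the tool's x, y, z in m, then the turn, a rotation vector about the tool's x, y, z in degrees. A call has 1 to 10 rows; each row shifts and turns the commanded pose from where the row before left it, along the tool's axes as they then stand; what a row does not reach is not made up. A row lasts 1/10 s, in which the tool goes at most 50 mm and 8.59 degrees, less where a joint would pass 70% of its speed; a pose out of reach is approached as far as the arm can. A call is refused whole if a number of a shift passes 0.05 or a number of a turn 8.59, either way. A call with a gripper value outside its range is refused whole. The fingers move at their own pace and stop on an object; FORCE is the grip in N (left out, the last holds). Time passes only in rows, so rows that do not move let the fingers close. It gives the time, the measured TCP pose, the force, the opening and the grip force at its end, in the units of the state.
- observe(): the state, without advancing time (a new reading comes with each control period).
- grab_frame(name): name is "scene" or "top" or "wrist"; returns a dict with "image" (400x640x3 uint8, red, green, blue), "range_z" (400x640 float32, m along the optical axis (not along the pixel's ray), 0 where there is no reading), "fx", "fy", "cx", "cy" (pixels), "R" (3x3) and "t" (3): a world point X has camera coordinates R X + t; the wrist camera has in their place "T_tool_cam" (4x4, takes a point from camera to tool coordinates, whose origin is the TCP and whose axes are the flange's). Camera axes: x right, y down, z forward; pixel columns grow to the right and rows downward; lengths in m; the calibration is good to about 2 mm. A picture is of the moment at which its call begins: read the wrist's pose just before it.
- job_done(): hands the job in; it is judged then, once.
Trained networks look in a picture, given as the dict that the camera call returned (one of the last four; its "shot" number tells which), for a name from the list of things; names that differ only in an ending like _2 or _b are one class to them, and where a whole thing is asked for, a point or a joint stands for the part that bears it (a point fixed in the world has none). Each returns a list of dicts, best first, with "confidence" (0 to 1); they miss things now and then, are a little off and sometimes report something else, mostly with a low value. They report only what shows in the picture. A call takes as long as a camera call.
- find_in(picture, thing): "extent" ([centre column, centre row, width, height] in pixels, round what is visible of it).
- outline_of(picture, thing): "region" (400x640 bool, what is visible of it) and "extent" ([centre column, centre row, width, height] in pixels, round what is visible of it).
- tip_of(picture, thing): "position" ([column, row] in pixels: a listed point, or the origin of a listed thing).
The state is a dict: "clock": time; "qpos": joint angles; "qd": joint speeds; "joint_efforts": joint torques, N m; "position": TCP position; "tool_rot": TCP orientation; "force": force on the tool from outside, world axes, zero at the start; "moment": the same for the moment, N m; "grip_width": finger opening in m; "finger_force": force on a finger pad.
Only numpy, scipy, OpenCV 4.12 (cv2) and the standard library are available. Lean on these libraries where they do the work, as an engineer would, in place of code of your own. Each camera call takes 0.05 s, during which the arm holds its last target. There are 200 camera calls.

## Task

Clamp the lid on the small steel brew kettle: with the outside of a finger push the swung-out clamp strap round over the lid until it meets its stop, and only then press the cam lever on the strap's end fully down. Work by pushing alone: pinch neither the strap nor the lever, and leave the lid and the things standing around where they are.

Things in the scene. Friction and masses are not known exactly. Their poses are not given: they have to be found in the camera images.
- kettle: Steel kettle, 160 mm diameter, rim 118 mm above the bench, side handles to 108 mm from its axis along y, fixed on a board 290 x 220 x 18 mm (x, y, z) fixed to the bench. Origin on the bench under its centre, z up. On its x axis stand two dark posts: the strap's hinge post at x = +106 mm, the catch at x = -104 mm, with an upright stop plate on its -y side, 163 mm high.
- strap (a joint): Clamp strap's hinge, vertical axis at strap_hinge (rad). 0: home, across the middle of the lid along the kettle's x axis, against the catch's stop. Positive: swung out over the kettle's +y side; starts 1.0 to 1.5 out. Closing turns it anticlockwise seen from above. Stiff: stays where it is left, takes about 2 N at 100 mm from the hinge.
- strap_hinge (a point): On the strap's hinge axis at half the strap's height, 154 mm above the bench. The strap is a steel bar 26 mm wide and 16 mm thick (146 to 162 mm above the bench), running from here 215 mm through strap_mid and under lever_pivot. A bolt head of 24 mm diameter stands 8 mm above it on the hinge.
- strap_mid (a point): Point on the strap's centre line, 106 mm from strap_hinge, at half the strap's height. A rubber foot (36 mm diameter) hangs below it down to 132 mm above the bench and comes to lie over the lid's centre.
- lever (a joint): Cam lever on the strap's free end, level hinge axis across the strap at lever_pivot (rad). At 0 it rises 1.0 rad above the strap, leaning towards the strap's hinge; starts at 0 to 0.2. Grows as it is pushed down towards the strap's hinge; stop at 0.95, nearly flat (0.05 rad above the strap). Stays where it is left, takes about 6 N at 45 mm from its pivot.
- lever_pivot (a point): Pivot of the cam lever, on the strap's centre line 196 mm from strap_hinge, 171 mm above the bench. Between two low cheeks 20 mm high and 26 mm over their outsides.
- lever_tip (a point): Centre of the cam lever's thick end, 56 mm from lever_pivot. The lever is a bar 14 mm wide (20 mm over the side plates and at the end) and 10 mm thick; its end is a roll of 14 mm diameter.
- lid: Loose flat metal lid, 166 mm diameter, resting on the kettle; its 144 mm plug reaches 6 mm into the mouth. Its top is 126 mm above the bench, 20 mm below the strap. Origin at the centre of the plug's underside.
- bottle: Bystander: amber bottle, 60 mm diameter, 150 mm high, beside the board on the kettle's -y side. Origin at the centre of its foot.
- jar: Bystander: glass jar, 68 mm diameter, 85 mm high, on the kettle's +y side. Origin at the centre of its foot.
- refractometer: Bystander: hand refractometer lying down, about 160 mm long, 28 mm high. Origin under its middle.
- cup: Bystander: steel cup, 72 mm diameter, 80 mm high, beyond the bottle. Origin at the centre of its foot.

How it is judged:
By the outcome, as a careful person would: the job done as asked, in the order asked, and still so for the second after the job is handed in, with the robot touching nothing.
It also fails if it takes over 54 s, if anything falls off the work surface, if the arm or the gripper's body presses on something with over 40 N, if the wrist force passes 120 N, or if a joint passes its speed limit or range.

## Working session

There is one attempt and no reset: what is moved stays moved. The work goes in short steps, Python scripts to look and compute and a shell command to move; the robot and the scene stay as the last step left them, time stands still between calls to the robot, and variables do not carry over. Pictures are saved under pics/ and viewed, at most 10 in all, crops included, and the job is handed in when it is done.

```bash
mkdir -p pics
cat > h.py <<'E'
from workcell import *
import numpy as np, cv2
from scipy.spatial.transform import Rotation as Ro
def world(p,u,v,z=None):
    ray=np.array([(u-p["cx"])/p["fx"],(v-p["cy"])/p["fy"],1.0]); R=np.array(p["R"]);t=np.array(p["t"])
    d=R.T@ray;c=-R.T@t
    if z is None:
        w=p["range_z"][max(int(round(v))-1,0):int(round(v))+2,max(int(round(u))-1,0):int(round(u))+2]
        w=w[w>0]; s=np.median(w) if len(w) else np.nan
    else: s=(z-c[2])/d[2]
    return c+s*d
E
python3 - <<'E'
from h import *
Z=dict(strap_hinge=.154,strap_mid=.154,lever_pivot=.171,lever_tip=None,kettle=0,lid=.112,bottle=0,jar=0,refractometer=0,cup=0)
for n in ["top","scene"]:
    p=grab_frame(n); cv2.imwrite(f"pics/{n}0.png",p["image"][:,:,::-1])
    for k,z in Z.items():
        for r in tip_of(p,k)[:1]:
            u,v=r["position"]; print(n,k,round(r["confidence"],2),np.round([u,v]),"plane",None if z is None else np.round(world(p,u,v,z),3),"rng",np.round(world(p,u,v),3))
s=observe();print(s["clock"],s["position"],s["tool_rot"],s["grip_width"])
E
```

```text
top strap_hinge 0.56 [260. 165.] plane [0.65  0.062 0.154] rng [0.644 0.06  0.171]
top strap_mid 0.77 [222. 185.] plane [0.616 0.161 0.154] rng [0.613 0.159 0.164]
top lever_pivot 0.75 [222. 185.] plane [0.61  0.157 0.171] rng [0.612 0.158 0.163]
top lever_tip 0.51 [192. 191.] plane None rng [0.593 0.214 0.221]
top lid 0.58 [276. 207.] plane [0.548 0.043 0.112] rng [0.544 0.042 0.127]
top bottle 0.89 [350. 195.] plane [ 0.571 -0.162  0.   ] rng [ 0.551 -0.151  0.093]
top jar 0.63 [214. 260.] plane [0.454 0.241 0.   ] rng [0.446 0.218 0.085]
top refractometer 0.92 [368. 240.] plane [ 0.437 -0.186  0.   ] rng [ 0.435 -0.182  0.026]
top cup 0.61 [330. 147.] plane [ 0.722 -0.131  0.   ] rng [ 0.695 -0.124  0.076]
scene strap_hinge 0.98 [329. 269.] plane [0.646 0.067 0.154] rng [0.655 0.074 0.167]
scene strap_mid 0.77 [391. 286.] plane [0.609 0.171 0.154] rng [0.614 0.173 0.161]
scene lever_pivot 0.87 [444. 294.] plane [0.58  0.249 0.171] rng [0.589 0.251 0.183]
scene lever_tip 0.74 [431. 271.] plane None rng [0.594 0.223 0.221]
scene kettle 0.66 [428. 270.] plane [0.409 0.163 0.   ] rng [0.595 0.217 0.222]
scene lid 0.69 [353. 245.] plane [0.542 0.045 0.112] rng [0.552 0.052 0.125]
scene bottle 0.7 [272. 242.] plane [ 0.573 -0.165  0.   ] rng [ 0.592 -0.142  0.032]
scene jar 0.91 [455. 303.] plane [0.453 0.249 0.   ] rng [0.577 0.269 0.161]
scene refractometer 0.76 [300. 211.] plane [ 0.447 -0.186  0.   ] rng [ 0.446 -0.187 -0.001]
scene cup 0.85 [230. 287.] plane [ 0.725 -0.141  0.   ] rng [ 0.74  -0.113  0.041]
1.1 [ 0.18156681 -0.59801543  0.23128939] [-3.14154160e+00 -9.78990817e-07  2.94754569e-01] 0.08524976493886037
```

Run:
```python
import cv2
a=cv2.imread("pics/top0.png")[110:310,140:410];b=cv2.imread("pics/scene0.png")[190:370,200:500]
cv2.imwrite("pics/c0.png",cv2.resize(a,None,fx=2.9,fy=2.9,interpolation=2)); cv2.imwrite("pics/c1.png",cv2.resize(b,None,fx=2.6,fy=2.6,interpolation=2))
```

```text
(no output)
```

View pics/c0.png

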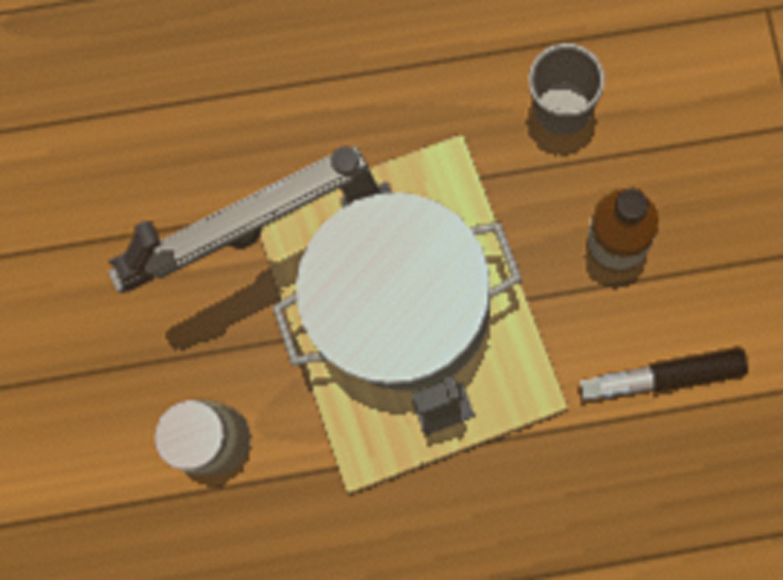

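View pics/c1.png

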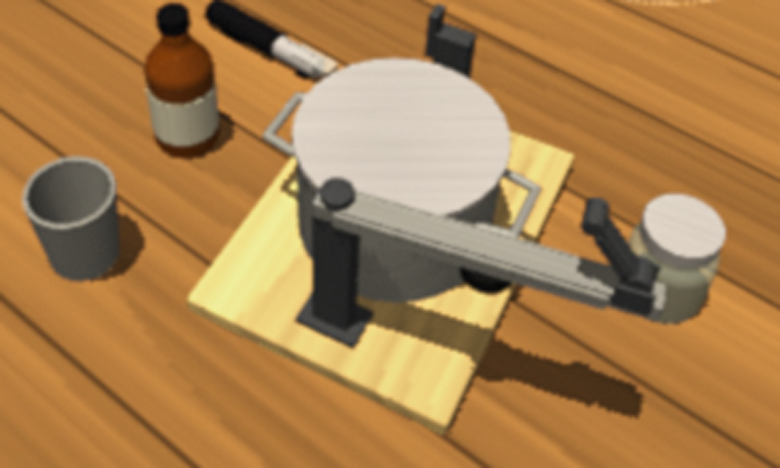

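The top crop shows the strap from its hinge bolt (crop 345,160) to the lever (crop 130,270), swung out to the far left. The catch is at crop (440,400), and the jar lies well clear at (190,435). The scene view agrees: the lever is raised and leans towards the hinge. Next I'll refine the strap line and the home direction from range.

Run:
```python
from h import *
H=np.array([.648,.0645])
for n in ["top","scene"]:
    p=grab_frame(n); R=np.array(p["R"]);t=np.array(p["t"]); Zr=p["range_z"]
    v,u=np.mgrid[0:400,0:640]; C=np.stack([(u-p["cx"])/p["fx"]*Zr,(v-p["cy"])/p["fy"]*Zr,Zr],-1)[Zr>0]
    W=(C-t)@R
    r=np.hypot(*(W[:,:2]-H).T)
    m=(abs(W[:,2]-.162)<.004)&(r<.16)&(r>.03)&(W[:,1]>.06); S=W[m]
    f=cv2.fitLine(S[:,:2].astype(np.float32),cv2.DIST_HUBER,0,.01,.01).ravel(); d=f[:2]*np.sign(f[1]);c=f[2:]
    print(n,len(S),"strap deg",np.degrees(np.arctan2(d[1],d[0])),"line offset of H",np.cross(d,H-c),"z",np.median(S[:,2]))
    b=W[(abs(W[:,2]-.170)<.003)&(r<.02)]; print(" bolt",len(b),b.mean(0), np.ptp(b,0))
    l=W[(abs(W[:,2]-.126)<.004)&(np.hypot(W[:,0]-.545,W[:,1]-.044)<.1)]; (cx,cy),rad=cv2.minEnclosingCircle(l[:,:2].astype(np.float32)); print(" lid",len(l),l.mean(0),cx,cy,rad)
    k=W[(W[:,2]>.13)&(W[:,2]<.18)&(r>.19)&(W[:,1]<.1)&(W[:,0]<.5)]; print(" catch",len(k),k.min(0),k.max(0),np.median(k,0))
    for z0 in (.176,.19,.2,.21,.22):
        q=W[(abs(W[:,2]-z0)<.005)&(r>.1)&(r<.24)&(W[:,1]>.1)]
        if len(q): print(" lever z",z0,len(q),q.mean(0),np.hypot(*(q.mean(0)[:2]-H)))
    print(" top z",W[(r>.1)&(r<.24)&(W[:,1]>.1)][:,2].max())
```

```text
top 546 strap deg 108.454315 line offset of H -0.0018700082056785743 z 0.16198132296001178
 bolt 69 [0.64590661 0.06452819 0.17016232] [0.02301393 0.02258469 0.00522707]
 lid 3367 [0.5420593  0.04411606 0.12644741] 0.5503526926040649 0.0477178618311882 0.09071725606918335
 catch 130 [4.30243994e-01 3.89224870e-04 1.30275201e-01] [0.45273044 0.03951593 0.16641126] [0.44105388 0.01930208 0.14581303]
 lever z 0.176 51 [0.58021389 0.25124536 0.17609305] 0.19866752448231198
 lever z 0.19 24 [0.58537717 0.23940723 0.19009513] 0.1857798665902582
 lever z 0.2 26 [0.58680751 0.23116333 0.20028696] 0.17754206772924594
 lever z 0.21 20 [0.58945719 0.2249546  0.20860532] 0.17080087170073027
 lever z 0.22 60 [0.5945935  0.21662694 0.22078307] 0.1612292170346338
 top z 0.2250821873696454
scene 939 strap deg 108.9014 line offset of H 0.0015834562017475184 z 0.16115067577794592
 bolt 118 [0.64699495 0.06768256 0.16917855] [0.02281745 0.02212352 0.00417491]
 lid 3843 [0.54037663 0.04829108 0.12543396] 0.5340389013290405 0.04437118396162987 0.09003670513629913
 catch 2109 [-0.68007704 -2.01344617  0.13000144] [0.45763671 0.08675253 0.17995314] [ 0.0823628  -0.01846938  0.15091275]
 lever z 0.176 149 [0.58783496 0.25541747 0.17666259] 0.20017320563862684
 lever z 0.19 63 [0.59209152 0.24306606 0.19006974] 0.18711385948089274
 lever z 0.2 73 [0.59417265 0.23593935 0.19994787] 0.17969093730270683
 lever z 0.21 63 [0.59678628 0.22791353 0.20975508] 0.171250775645287
 lever z 0.22 112 [0.59611739 0.2209542  0.21982533] 0.1648324062439366
 top z 0.22376926561561059<stdin>:10: DeprecationWarning: Arrays of 2-dimensional vectors are deprecated. Use arrays of 3-dimensional vectors instead. (deprecated in NumPy 2.0)
```

```bash
python3 -m creep '[[[1,0,0,-0.05,0,0,0],[1,0,0,-0.03,0,0,0],[1,0.048,0,0,0,0,-4.4],[1,0.048,0,0,0,0,-4.4],[1,0.048,0,0,0,0,-4.4],[1,0.048,0,0,0,0,-4.4],[1,0.048,0,0,0,0,-4.4],[1,0.048,0,0,0,0,-4.4],[1,0.048,0,0,0,0,-4.4],[1,0.048,0,0,0,0,-4.4]]]' 30; python3 -c "
from workcell import *;s=observe();print(s['qpos'])"
```

```text
clock: 2.2
position: [0.5025, -0.3947, 0.3113]
tool_rot: [3.141, -0.0, 0.912]
force: [0.2, -0.9, 0.2]
grip_width: 0.0002
finger_force: 0.0
[ 0.73751806  0.48703675 -0.25096395  1.4510528   0.12414562  1.21893327
 -0.18692803]
```

```bash
python3 -m creep '[[[1,0.048,0,0,0,0,-4.4],[1,0.048,0,0,0,0,-4.4],[1,0.048,0,0,0,0,-4.4],[1,0.048,0,0,0,0,-4.4],[1,0.048,0,0,0,0,-4.4],[1,0.048,0,0,0,0,-4.4],[1,0.048,0,0,0,0,-4.4],[1,0.048,0,0,0,0,-4.4],[1,0.048,0,0,0,0,-4.4],[1,0.048,0,0,0,0,-4.4]]]'; python3 -c "
from workcell import *;s=observe();print(s['qpos'])"
```

```text
clock: 3.2
position: [0.6468, 0.051, 0.3112]
tool_rot: [3.142, -0.0, 1.68]
force: [0.4, -0.8, 1.1]
grip_width: 0.0
finger_force: 0.0
[ 0.14923924  0.53377618 -0.50496871  1.41281344  0.26132955  1.26153804
 -0.26695531]
```

```bash
python3 -m creep '[[[1,0,0,0,0,0,-6.2],[1,0,0,0,0,0,-6.2],[1,0.033,0.017,0,0,0,0],[1,0.033,0.017,0,0,0,0],[1,0.033,0.016,0,0,0,0],[1,0,0,0,0,0,0],[1,0,0,0,0,0,0]]]'; python3 -c "
from workcell import *;s=observe();print(s['qpos'],s['position'])"
```

```text
clock: 3.9
position: [0.6627, 0.1597, 0.311]
tool_rot: [-3.141, -0.0, 1.895]
force: [0.2, -0.9, -1.0]
grip_width: 0.0001
finger_force: 0.0
[ 5.48242557e-04  6.01919709e-01 -5.53074078e-01  1.31121063e+00
  3.12372146e-01  1.31425289e+00 -2.27864268e-01] [0.6626504  0.15972219 0.31099902]
```

```bash
python3 -m creep '[[[1,0,0,0.04,0,0,0],[1,0,0,0.04,0,0,0],[1,0,0,0.04,0,0,0],[1,0,0,0.04,0,0,0],[1,0,0,0,0,0,0],[1,0,0,0,0,0,0]]]'
python3 - <<'E'
from h import *
p=grab_frame("scene");cv2.imwrite("pics/s1.png",cv2.resize(p["image"][130:370,180:520,::-1],None,fx=2.3,fy=2.3))
E
```

```text
clock: 4.5
position: [0.6632, 0.1581, 0.1523]
tool_rot: [-3.142, 0.0, 1.892]
force: [0.1, -0.4, 1.3]
grip_width: 0.0002
finger_force: 0.0
```

View pics/s1.png

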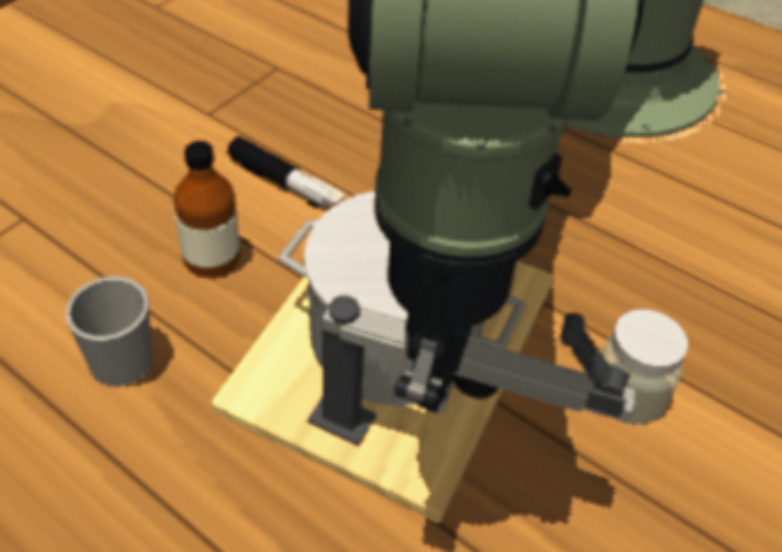

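```bash
python3 -m creep '[[[1,0,-0.008,0.002,0,0,0],[1,0,-0.008,0,0,0,0],[1,0.0024,-0.0087,0,0,0,-6],[1,0.0024,-0.0087,0,0,0,-6],[1,0.0024,-0.0087,0,0,0,-6],[1,0.0024,-0.0087,0,0,0,-6],[1,0,0,0,0,0,0]]]'
python3 - <<'E'
from h import *
s=observe();r=s["position"][:2]-np.array([.6465,.066]);y=s["tool_rot"][2];print(np.degrees(y),"along",r@[np.cos(y),np.sin(y)],"off",r@[np.sin(y),-np.cos(y)])
p=grab_frame("scene")
for k in("lever_pivot","lever_tip"):
    for q in tip_of(p,k)[:1]:
        w=world(p,*q["position"],.171) if k=="lever_pivot" else world(p,*q["position"]); d=w[:2]-[.6465,.066];print(k,q["confidence"],w,np.degrees(np.arctan2(d[1],d[0])),np.hypot(*d))
E
```

```text
clock: 5.25
position: [0.6119, 0.1456, 0.1503]
tool_rot: [3.141, 0.001, 2.314]
force: [-0.6, -0.6, 0.1]
grip_width: -0.0
finger_force: 0.0
132.58924131667305 along 0.08204287742127554 off 0.028391032197404888
lever_pivot 0.7 [0.51644803 0.21518752 0.171     ] 131.0797986738865 0.19791521117423655
lever_tip 0.81 [0.54111836 0.18780717 0.22212017] 130.86476610645903 0.16106606725572908
```

```bash
python3 -m creep '[[[1,0.0024,-0.0087,0,0,0,-6],[1,0.0024,-0.0087,0,0,0,-6],[1,0.0024,-0.0087,0,0,0,-6],[1,0.0024,-0.0087,0,0,0,-6],[1,0.0024,-0.0087,0,0,0,-6],[1,0.0024,-0.0087,0,0,0,-6],[1,0.0024,-0.0087,0,0,0,-6],[1,0.0024,-0.0087,0,0,0,-6],[1,0,0,0,0,0,0]]]'
cat > m.py <<'E'
from h import *
s=observe();r=s["position"][:2]-np.array([.6465,.066]);y=s["tool_rot"][2];print(np.degrees(y),"along",r@[np.cos(y),np.sin(y)],"off",r@[np.sin(y),-np.cos(y)],s["qpos"],s["force"])
p=grab_frame("scene")
for k in("lever_pivot","lever_tip"):
    for q in tip_of(p,k)[:1]:
        w=world(p,*q["position"],.171) if k=="lever_pivot" else world(p,*q["position"]); d=w[:2]-[.6465,.066];print(k,q["confidence"],w,np.degrees(np.arctan2(d[1],d[0])),np.hypot(*d))
E
python3 m.py
```

```text
clock: 6.3
position: [0.5657, 0.0932, 0.1492]
tool_rot: [-3.141, -0.0, -3.134]
force: [-0.2, -0.3, 0.3]
grip_width: 0.0001
finger_force: 0.0
-179.56709019324856 along 0.0806001245695874 off 0.02781479196052981 [ 0.3072495   0.6722016  -0.84125778  1.7838803   0.60101841  0.96345733
  0.79344812] [-0.15482948 -0.28383405  0.29883268]
lever_pivot 0.55 [ 0.78861959 -0.02179024  0.171     ] -31.70449204525929 0.16704820716979688
```

```bash
python3 -m creep '[[[1,0.0013,-0.0043,0,0,0,-3],[1,0.0013,-0.0043,0,0,0,-3],[1,0.0013,-0.0043,0,0,0,-3]]]'; python3 -m creep '[[[1,0,-0.001,0,0,0,0],[1,0,-0.001,0,0,0,0]]]';python3 -m creep '[[[1,0,-0.001,0,0,0,0],[1,0,-0.001,0,0,0,0]]]'
```

```text
clock: 6.75
position: [0.5627, 0.082, 0.1494]
tool_rot: [3.141, 0.0, -2.976]
force: [-2.3, 2.8, 1.1]
grip_width: -0.0001
finger_force: 1.4
clock: 6.95
position: [0.5629, 0.0797, 0.1493]
tool_rot: [3.141, -0.0, -2.979]
force: [-2.0, 2.1, 0.6]
grip_width: -0.0003
finger_force: 1.5
clock: 7.15
position: [0.5632, 0.0774, 0.1493]
tool_rot: [3.141, -0.0, -2.977]
force: [-3.1, 2.8, 0.9]
grip_width: 0.0
finger_force: 1.6
```

```bash
python3 -m creep '[[[1,0,-0.001,0,0,0,0],[1,0,-0.001,0,0,0,0]]]'; python3 -m creep '[[[1,0,-0.001,0,0,0,-0.7],[1,0,-0.001,0,0,0,-0.7]]]';python3 -m creep '[[[1,0,-0.001,0,0,0,0],[1,0,-0.001,0,0,0,0]]]'; python3 m.py
```

```text
clock: 7.35
position: [0.5636, 0.0752, 0.1493]
tool_rot: [3.141, -0.0, -2.976]
force: [-4.1, 3.9, 2.0]
grip_width: -0.0001
finger_force: 2.8
clock: 7.55
position: [0.5634, 0.0746, 0.1493]
tool_rot: [3.139, -0.0, -2.95]
force: [-7.1, 12.4, 1.4]
grip_width: -0.0002
finger_force: 7.0
clock: 7.75
position: [0.5634, 0.0742, 0.1494]
tool_rot: [3.137, -0.0, -2.949]
force: [-9.1, 22.2, -0.3]
grip_width: -0.0
finger_force: 10.7
-168.99009412226087 along 0.0799879272584824 off 0.02395941146645949 [ 0.37278397  0.68205066 -0.88830783  1.79577199  0.6275296   0.97318392
  0.98621775] [-9.08806892 22.18294825 -0.26822988]
```

```bash
python3 -m creep '[[[1,0,0.008,0,0,0,0],[1,0,0.02,0,0,0,0],[1,0,0.02,-0.02,0,0,0],[1,0,0,-0.05,0,0,0],[1,0,0,-0.05,0,0,0],[1,0.0,0.05,0,0,0,0],[1,0,0.05,0,0,0,0],[1,0,0.05,0,0,0,0],[1,0,0,0,0,0,0],[1,0,0,0,0,0,0]]]'
python3 - <<'E'
from h import *
H=np.array([.6465,.066])
for n in("top","scene"):
    p=grab_frame(n);cv2.imwrite(f"pics/{n}2.png",cv2.resize(p["image"][110:310,180:410,::-1],None,fx=3,fy=3) if n=="top" else p["image"][:,:,::-1])
    for k in("lever_pivot","lever_tip","strap_mid","lid"):
        for q in tip_of(p,k)[:1]:
            w=world(p,*q["position"],dict(lever_pivot=.171,strap_mid=.154,lid=.112).get(k)); d=w[:2]-H;print(n,k,q["position"],q["confidence"],w,np.degrees(np.arctan2(d[1],d[0]))%360,np.hypot(*d))
    R=np.array(p["R"]);t=np.array(p["t"]); Zr=p["range_z"]
    v,u=np.mgrid[0:400,0:640]; C=np.stack([(u-p["cx"])/p["fx"]*Zr,(v-p["cy"])/p["fy"]*Zr,Zr],-1)[Zr>0]
    W=(C-t)@R; r=np.hypot(*(W[:,:2]-H).T)
    S=W[(abs(W[:,2]-.162)<.004)&(r<.15)&(r>.03)&(W[:,0]<H[0])&(abs(W[:,1]-.045)<.05)]
    if len(S)>20:
        f=cv2.fitLine(S[:,:2].astype(np.float32),cv2.DIST_HUBER,0,.01,.01).ravel();print(len(S),np.degrees(np.arctan2(f[1],f[0]))%180+180,f[2:])
    for z0 in (.19,.2,.21,.22):
        q=W[(abs(W[:,2]-z0)<.005)&(r>.1)&(r<.22)&(abs(W[:,1]-.035)<.025)]
        if len(q): print(" lever z",z0,len(q),q.mean(0),np.hypot(*(q.mean(0)[:2]-H)))
E
```

```text
clock: 8.9
position: [0.5267, 0.2666, 0.2693]
tool_rot: [-3.141, 0.0, -2.95]
force: [0.0, -0.8, -1.0]
grip_width: 0.0003
finger_force: 0.0
top lever_pivot [285.2, 239.4] 0.63 [0.45605796 0.0270149  0.171     ] 191.56909732906047 0.19439138131569123
top lever_tip [280.9, 221.0] 0.63 [0.49137764 0.02632412 0.22223624] 194.34705002599847 0.1601159663780711
top strap_mid [276.6, 207.2] 0.96 [0.53835473 0.0371646  0.154     ] 194.92976574774582 0.11192354267006703
top lid [275.1, 206.5] 0.65 [0.54986111 0.04432168 0.112     ] 192.6434538136807 0.09904052394768612
483 191.28741 [0.5611765  0.04741941]
 lever z 0.19 35 [0.46405647 0.02830344 0.19001179] 0.1862972694231418
 lever z 0.2 37 [0.4722638  0.02863539 0.19985667] 0.1781975544682367
 lever z 0.21 31 [0.47816764 0.03167302 0.20886504] 0.17179675419372017
 lever z 0.22 59 [0.48736037 0.03282267 0.22062229] 0.1625612355167468
scene lever_pivot [372.0, 198.7] 0.72 [0.46045743 0.02925767 0.171     ] 191.17181623790086 0.18963606662148122
scene lever_tip [370.0, 188.2] 0.52 [0.48857466 0.03835434 0.22133215] 189.9293154175871 0.16032684200913538
scene strap_mid [358.9, 229.9] 0.77 [0.53566532 0.05174195 0.154     ] 187.330410614141 0.11174801519585818
scene lid [354.3, 243.8] 0.82 [0.53801027 0.04555781 0.112     ] 190.67085239564736 0.11039883886499614
602 191.43831 [0.5617988  0.05136818]
 lever z 0.19 15 [0.47291507 0.03653109 0.19081741] 0.17606858139300524
 lever z 0.2 13 [0.47929162 0.03771249 0.19948364] 0.1695842745989936
 lever z 0.21 18 [0.48895271 0.03967351 0.21133374] 0.15973175563590664
 lever z 0.22 65 [0.49031149 0.03725637 0.21939847] 0.15881136111227664
```

View pics/top2.png

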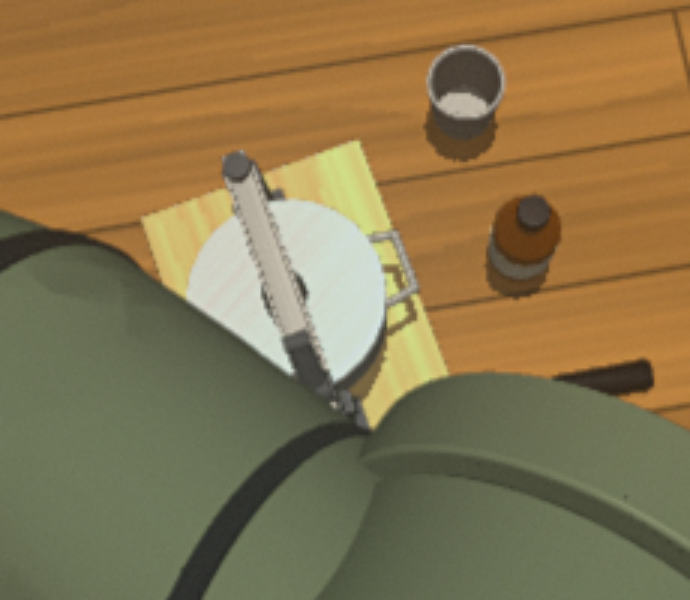

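The top view shows the strap across the lid's middle, from hinge (237,165) past the foot (285,292) to the lever (310,375). It lies at 191.3°, which matches the home direction, and the stop was felt at 22 N. Next is the lever.

```bash
python3 -m creep '[[[1,0.0158,-0.0441,0,0,0,0],[1,0.0158,-0.0441,0,0,0,0],[1,0.0158,-0.0441,0,0,0,0],[1,0.0158,-0.0441,0,0,0,0],[1,0.0158,-0.0441,0,0,0,0],[1,0,0,0,0,0,0],[1,0,0,0.02,0,0,0],[1,0,0,0.01,0,0,0],[1,0,0,0,0,0,0]]]'
```

```text
clock: 10.3
position: [0.4904, 0.0342, 0.2383]
tool_rot: [3.141, -0.002, -2.951]
force: [0.4, 0.7, 0.2]
grip_width: 0.0003
finger_force: 0.0
```

```bash
python3 -m creep '[[[1,0,0,0.008,0,0,0],[1,0,0,0.006,0,0,0],[1,-0.003,0,0.004,0,0,0],[1,-0.003,0,0.004,0,0,0],[1,-0.003,0,0.004,0,0,0]]]'; python3 -m creep '[[[1,-0.002,0,0.004,0,0,0],[1,-0.002,0,0.004,0,0,0],[1,-0.002,0,0.004,0,0,0]]]';python3 -m creep '[[[1,-0.001,0,0.004,0,0,0],[1,-0.001,0,0.004,0,0,0],[1,-0.001,0,0.004,0,0,0]]]'
```

```text
clock: 10.8
position: [0.5017, 0.0365, 0.2141]
tool_rot: [3.141, 0.004, -2.951]
force: [6.1, -0.0, 13.2]
grip_width: -0.0001
finger_force: 6.3
clock: 11.1
position: [0.5084, 0.0379, 0.2025]
tool_rot: [3.141, 0.005, -2.952]
force: [7.3, 1.5, 9.7]
grip_width: 0.0002
finger_force: 4.5
clock: 11.4
position: [0.5102, 0.0382, 0.1898]
tool_rot: [3.141, 0.003, -2.951]
force: [4.5, 0.8, 7.3]
grip_width: -0.0002
finger_force: 3.0
```

```bash
python3 -m creep '[[[1,0,0,0.003,0,0,0],[1,0,0,0.003,0,0,0],[1,0,0,0.002,0,0,0]]]'; python3 -m creep '[[[1,0,0,0.0015,0,0,0],[1,0,0,0.0015,0,0,0]]]'; python3 -m creep '[[[1,0,0,0.001,0,0,0],[1,0,0,0.001,0,0,0]]]'
```

```text
clock: 11.7
position: [0.5097, 0.0381, 0.1816]
tool_rot: [3.141, 0.002, -2.951]
force: [3.0, 1.9, 5.6]
grip_width: 0.0001
finger_force: 2.5
clock: 11.9
position: [0.5097, 0.0381, 0.1793]
tool_rot: [-3.141, 0.002, -2.951]
force: [-2.4, -1.5, 33.2]
grip_width: -0.0002
finger_force: 16.6
clock: 12.1
position: [0.5099, 0.0382, 0.1783]
tool_rot: [-3.141, 0.003, -2.952]
force: [-7.8, -2.9, 52.2]
grip_width: -0.0002
finger_force: 26.6
```

Hit the stop firmly (52 N at z = 0.178, near the expected 0.18). I'll lift off, clear the view and check.

```bash
python3 -m creep '[[[1,0,0,-0.01,0,0,0],[1,0,0,-0.04,0,0,0],[1,0,0,-0.05,0,0,0],[1,0,0.05,0,0,0,0],[1,0,0.05,0,0,0,0],[1,0,0.05,0,0,0,0],[1,0,0.05,0,0,0,0],[1,0,0.05,0,0,0,0],[1,0,0,0,0,0,0],[1,0,0,0,0,0,0]]]'
python3 - <<'E'
from h import *
H=np.array([.6465,.066])
for n in("top","scene"):
    p=grab_frame(n);im=p["image"][:,:,::-1]
    cv2.imwrite(f"pics/{n}3.png",cv2.resize(im[110:310,180:410] if n=="top" else im[150:330,210:480],None,fx=2.9,fy=2.9))
    for k in("lever_pivot","lever_tip","lid","bottle","jar","cup","refractometer"):
        for q in tip_of(p,k)[:1]:
            print(n,k,round(q["confidence"],2),np.round(world(p,*q["position"],dict(lever_pivot=.171,lever_tip=.174,lid=.112).get(k,0)),3),np.round(world(p,*q["position"]),3))
    R=np.array(p["R"]);t=np.array(p["t"]); Zr=p["range_z"]
    v,u=np.mgrid[0:400,0:640]; C=np.stack([(u-p["cx"])/p["fx"]*Zr,(v-p["cy"])/p["fy"]*Zr,Zr],-1)[Zr>0]
    W=(C-t)@R; r=np.hypot(*(W[:,:2]-H).T)
    S=W[(abs(W[:,2]-.162)<.004)&(r<.12)&(r>.03)&(W[:,0]<H[0])&(abs(W[:,1]-.045)<.05)]
    f=cv2.fitLine(S[:,:2].astype(np.float32),cv2.DIST_HUBER,0,.01,.01).ravel();print(len(S),np.degrees(np.arctan2(f[1],f[0]))%180+180,f[2:])
    q=W[(W[:,0]>.44)&(W[:,0]<.53)&(abs(W[:,1]-.035)<.025)];print("max z lever area",q[:,2].max())
E
```

```text
clock: 13.1
position: [0.4605, 0.2842, 0.2759]
tool_rot: [-3.141, -0.001, -2.949]
force: [-0.0, -0.5, 0.2]
grip_width: -0.0
finger_force: 0.0
top lever_pivot 0.61 [0.452 0.031 0.171] [0.451 0.03  0.18 ]
top lever_tip 0.66 [0.51  0.031 0.174] [0.509 0.031 0.181]
top lid 0.8 [0.543 0.046 0.112] [0.533 0.042 0.162]
top bottle 0.56 [ 0.574 -0.172  0.   ] [ 0.552 -0.158  0.103]
top cup 0.73 [0.572 0.052 0.   ] [0.537 0.038 0.163]
top refractometer 0.96 [ 0.434 -0.195  0.   ] [ 0.432 -0.191  0.027]
378 191.13016 [0.57339907 0.049975  ]
max z lever area 0.18382304504796743
scene lever_pivot 0.79 [0.453 0.026 0.171] [0.459 0.03  0.177]
scene lever_tip 0.53 [0.498 0.039 0.174] [0.502 0.041 0.178]
scene lid 0.95 [0.542 0.042 0.112] [0.578 0.065 0.159]
scene bottle 0.8 [ 0.575 -0.165  0.   ] [ 0.593 -0.144  0.029]
scene cup 0.65 [ 0.721 -0.142  0.   ] [ 0.739 -0.111  0.046]
scene refractometer 0.92 [ 0.443 -0.189  0.   ] [ 0.451 -0.181  0.011]
463 191.44492 [0.57459635 0.05390964]
max z lever area 0.1821282230499335
```

View pics/scene3.png

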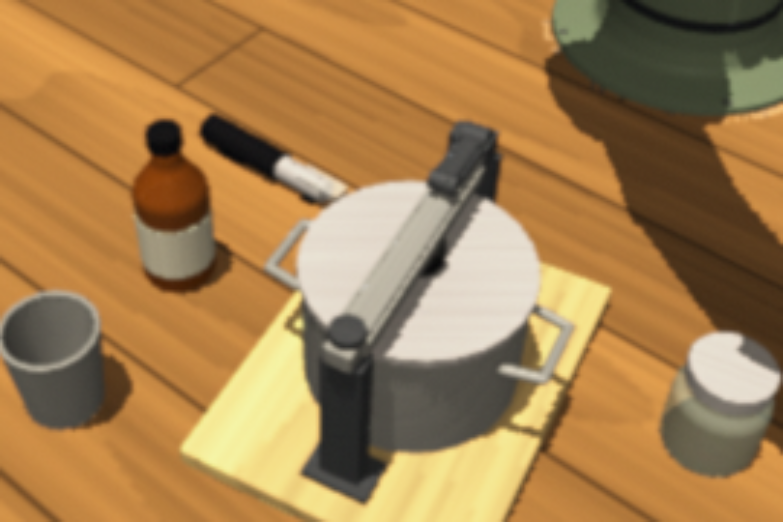

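The picture shows the strap home over the lid, from (345,330) to (475,140), with the lever flat at (460,160). The lid and the things around it haven't moved, and the robot is clear of everything.

```bash
python3 -c "
from workcell import *
print(job_done())"
```

```text
the job is handed in; nothing more can be done
None
```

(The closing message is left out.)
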